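Show the toy car to the inspection camera

ROBOT

A 6-joint arm with a two-finger parallel gripper is mounted at the origin on the work surface. World frame = base frame: x ahead of the robot, y to its left, z up, the work surface at z = 0. Lengths are in m, angles in rad, forces in N, time in s.
With the tool pointing down it reaches from about 0.3 to 0.775 m from the base axis. Payload 14.6 kg.
Tool frame: the origin (TCP) lies on the centre line of the jaws, within the pads' length; the fingertips stand 11 mm ahead of it and the grasp point (between the pads) lies 8 mm behind it (arm.nose_length is the distance from the TCP to the fingertips, in m); z points along the fingers, y is the line along which they close (so a half turn about z gives the same grasp; the last joint's range is limited). The gripper opens to 94 mm and grips with 3 to 60 N. Pads are 16 mm wide; open, the fingers measure 119 mm over their backs; the gripper's body (75 mm by 177 mm) begins 78 mm behind the grasp point.
Start: joints at [1.266, 0.3, 1.521, -0, 1.321, -0.067], TCP at [0.13, 0.535, 0.216] pointing down, gripper open.
Joint ranges: [-3.03, 3.03], [-0.79, 2.21], [0.23, 2.52], [-1.04, 4.18], [0, 3.07], [-2.55, 2.55]. Speed limits (rad/s): [2.22, 2.22, 2.57, 3.14, 3.14, 3.14].

INTERFACE

Orientations are given as [roll, pitch, yaw] about the fixed x, y, z axes, in that order (R = Rz(yaw) Ry(pitch) Rx(roll)).
In Python, from plant import arm gives the robot as it stands.
- The arm moves only by the tool carry_out, never from a script. Its argument "series" is one flat list of numbers, 6 for each row, row after row: the shift along the tool's x, y, z as a fraction of full scale, then the turn, a rotation vector about the tool's x, y, z as a fraction of full scale. In form: [dx, dy, dz, rx, ry, rz, dx, dy, dz, rx, ry, rz, ...]. A call has 1 to 12 rows; each row is the pose to reach, as a shift and turn from the pose commanded when the call began, along the tool's axes at that moment, turning the shorter way round; what a row does not reach only later rows make up. Full scale, the value 1, is 0.2 m for a shift and 2 pi rad for a turn. A row lasts 1/8 s, in which the tool goes at most 62.5 mm and 10.7 degrees, less where a joint would pass 70% of its speed; a pose out of reach is approached as far as the arm can. A call with a number of a shift or a turn outside -1 to 1 is refused whole. A call with a gripper value outside its range is refused whole. "claw" is the opening, from 0 (shut) to 1 (fully open), set as the call begins (left out, the last holds). The fingers move at their own pace and stop on an object; the grip force is fixed at half the most. Time passes only in rows, so rows that repeat a pose let the fingers close. It gives the time, the measured TCP pose, the force, the opening and the grip force at its end, in the units of the state.
- arm.read_state(): the state, without advancing time (a new reading comes with each control period).
- arm.capture(name): name is "side" or "top"; returns a dict with "color" (420x560x3 uint8, red, green, blue), "range_z" (420x560 float32, m along the optical axis (not along the pixel's ray), 0 where there is no reading), "K" (3x3 intrinsics, pixels), "rvec" (rotation vector, rad) and "tvec" (3), from world to camera coordinates, as OpenCV has them. Camera axes: x right, y down, z forward; pixel columns grow to the right and rows downward; lengths in m; the calibration is good to about 2 mm. A picture is of the moment at which its call begins.
- arm.job_done(): hands the job in; it is judged then, once.
The state is a dict: "time": time; "qpos": joint angles; "qvel": joint speeds; "joint_torque": joint torques, N m; "eef_pos": TCP position; "tool_rot": TCP orientation; "wrist_force": force on the tool from outside, world axes, zero at the start; "torque": the same for the moment, N m; "opening": opening from 0.0 (shut) to 1.0 (fully open); "grip_force": force on a finger pad.
Only numpy, scipy, OpenCV 4.12 (cv2) and the standard library are available. Lean on these libraries where they do the work, as an engineer would, in place of code of your own. Each camera call takes 0.05 s, during which the arm holds its last target. There are 200 camera calls.

TASK

Take the dark backing board out of its storage rack and slide it down, centred and fully home, into the slotted holder opposite the small inspection camera, and let go of it. Then pick the toy car with the coral-red cab off the cork mat, leaving the boat and the duck where they are, and hold it up still in mid-air on the camera's lens axis, above the blue cross half-way between lens and board, level with its wheels down and with one long flank squarely towards the lens. Finish while still holding it there: do not put it down.

Things in the scene. Friction and masses are not known exactly. Their poses are not given: they have to be found in the camera images.
- board_center (a point): Centre of the loose slate-dark backing board, 120 long (its x), 10 thick (its y), 150 tall (its z, up), about 120 g, same either way round. Point is 75 mm above the lower and 75 mm below the top edge; take it by its two faces near the middle of the top edge. It starts on edge in the groove of the rack; pull it straight up.
- rack: Fixed dark wooden storage rack, 90 long (x, along its groove), 66 wide, 40 high; origin under its centre on the table. Groove 13 wide, 30 deep, open at the ends, floor 10 above the table; the board stands in it lengthwise, its ends overhanging by 15.
- slot_floor (a point): Middle of the slot's floor in the fixed camera stand, 12 mm above the table. x along the slot, y across it towards the camera, z up. Slot 13 wide between wooden cheeks 90 long, 35 high, open at ends and top, with lips flaring to about 25 wide, 57 above the table. The board goes straight down, length along x, to rest on this floor (its centre then 75 above this point).
- view_point (a point): Point in the air on the lens axis, 120 mm above the table, right over the blue cross on the stand's 12 mm base plate, where the car's centre is to be held. Stand's axes: x across the view (parallel to the slot), y along the lens axis to the camera, z up. Slot 130 mm away at -y, lens front 130 mm away at +y. The held car's long axis lies along this x, either way round.
- lens (a point): Middle of the front of the camera's lens, 120 mm above the table, axes as view_point; it looks level towards -y. The camera is a fixed black box 52 x 65 x 52 mm on an aluminium post, its top 146 above the table.
- car_center (a point): Centre, half-way up, of the loose wooden toy car: 76 long (its x), 36 wide (its y), 46 tall (z up), about 60 g; pine body, coral-red cab 42 long over the middle, dark wheels that do not turn. Flanks flat, 36 apart at the cab. It stands on its wheels on the mat, this point 29 above the table, long axis roughly along the robot's x.
- mat: Fixed cork mat 140 x 300 x 6 mm (x, y, z), origin under its centre. Car, boat and duck stand on it in a row along its y, about 90 mm apart, in any order.
- boat_center (a point): Loose wooden toy boat with a blue cabin and white funnel, about 70 x 34 x 51 mm; point 20 above the mat. To be left alone.
- duck_center (a point): Loose wooden toy duck with an orange beak, about 85 x 32 x 51 mm; point 20 above the mat. To be left alone.
Mind the look-alikes: they are no part of the job. What is shaped like the part that bears board_center but pink or white is not meant.

How it is judged:
On the way, in this order (a step that is already met when the one before it is completed fails the run):
1. the backing board is fully home in the slotted holder, centred, and let go (x of board_center in the frame of slot_floor between -0.02 and 0.02 m and y of board_center in the frame of slot_floor between -0.011 and 0.011 m and z of board_center in the frame of slot_floor between 0.07 and 0.079 m and angle between board_center's own z axis and vertical below 0.12 rad and angle between the x axis of board_center and the x axis of slot_floor, either way round below 0.08 rad and contact force between the fingers and board below 0.1 N), for 0.3 s.
2. then the car is lifted clear of the mat by the gripper (height (world z) of car_center above 0.07 m and contact force between the fingers and car above 0.5 N), for 0.2 s.
At the end, for the whole second after the job is handed in: Board down on the slot floor (within 4 mm; 20 mm along; upright within 7 deg), untouched. Car held still by the fingers alone, centre within 20 mm across, 25 mm along the lens axis and 18 mm in height of the view point, level within 8 deg, flank square to the lens within 9 deg (all of step 1 and x of car_center in the frame of view_point between -0.02 and 0.02 m and y of car_center in the frame of view_point between -0.025 and 0.025 m and z of car_center in the frame of view_point between -0.018 and 0.018 m and angle between the x axis of car_center and the x axis of view_point, either way round below 0.17 rad and angle between car_center's own z axis and vertical below 0.15 rad and contact force between the fingers and car above 0.5 N and contact force between car and stand below 0.05 N and contact force between car and board below 0.05 N and linear speed of car below 0.02 m/s and angular speed of car below 0.2 rad/s); the arm keeps its last pose, push and grip.
It fails at once if the boat is pushed from its place (more than 25 mm) (distance of boat_center from where it was at the start of the episode above 0.025 m).
It fails at once if the duck is pushed from its place (more than 25 mm) (distance of duck_center from where it was at the start of the episode above 0.025 m).
It also fails if it takes over 72 s, if anything falls off the work surface, if the arm or the gripper's body presses on something with over 40 N, if the wrist force passes 120 N, or if a joint passes its speed limit or range.

## Working session

There is one attempt and no reset: what is moved stays moved. The work goes in short steps, Python scripts to look and compute and a tool call to move; the robot and the scene stay as the last step left them, time stands still between calls to the robot, and variables do not carry over. Pictures are saved under pics/ and viewed, at most 10 in all, crops included, and the job is handed in when it is done.

Besides the shell and the picture viewer there is one more tool, called after "Call:" in YAML: its name, and indented under it one key for each argument. carry_out: Moves the arm, as the interface text tells. Its arguments: {"type":"object","properties":{"series":{"type":"array","items":{"type":"number"}},"claw":{"type":"number"}},"required":["series"]}

```bash
mkdir -p pics; cat > h.py <<'E'
import numpy as np, cv2
from plant import arm
from scipy.spatial.transform import Rotation as R
def cap(n):
    d=arm.capture(n); Rm=cv2.Rodrigues(np.array(d["rvec"],float))[0]; t=np.array(d["tvec"],float).reshape(3)
    K=np.array(d["K"]); z=d["range_z"]; v,u=np.mgrid[:420,:560]
    p=np.stack([(u-K[0,2])/K[0,0]*z,(v-K[1,2])/K[1,1]*z,z],-1)
    d["P"]=(p-t)@Rm; d["P"][z==0]=np.nan   # world points
    d["R"],d["t"]=Rm,t
    return d
def save(d,n): cv2.imwrite("pics/"+n,cv2.cvtColor(d["color"],cv2.COLOR_RGB2BGR))
E
python3 - <<'E'
from h import *
for n in("side","top"):
    d=cap(n);save(d,n+"0.png");print(n,-d["R"].T@d["t"],d["R"][2])
    np.savez(f"/tmp/{n}0.npz",**{k:d[k] for k in("color","P","K","R","t")})
print(arm.read_state())
E
```

```text
side [0.45911065 0.87416489 0.69127972] [ 0.15378783 -0.83447531 -0.5291505 ]
top [ 0.41923634 -0.01525334  1.40368793] [ 0.13891504 -0.01259766 -0.99022417]
{'time': 0.1, 'qpos': array([ 1.26642485e+00,  3.00417713e-01,  1.52147560e+00,  5.35676847e-06,
        1.32070575e+00, -6.66057551e-02]), 'qvel': array([-0.00216027, -0.00276023, -0.00212473,  0.00102125,  0.00286894,
       -0.00101635]), 'joint_torque': array([ 2.06718294e-03, -5.32649946e+01, -3.53284550e+01,  7.10594212e-02,
        2.34706578e-02, -4.55282395e-05]), 'eef_pos': array([0.12948452, 0.53432631, 0.21596023]), 'tool_rot': array([-3.14058883e+00, -7.21599651e-05,  2.90382557e+00]), 'wrist_force': array([-0.75099669, -1.18186912,  0.44101114]), 'torque': array([-0.01877172,  0.00664284,  0.0113198 ]), 'grip_force': 0.0, 'opening': 0.9995689656995104}
```

View pics/side0.png

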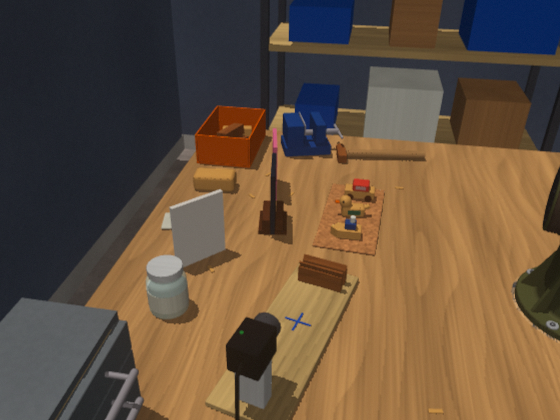

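View pics/top0.png

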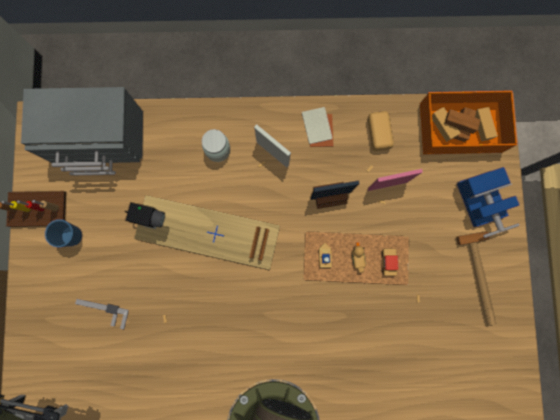

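The side view has the lens camera at about (255,340), the slot at (322,272), the dark board edge-on at (272,190) with the pink one behind it, and the car at (360,188). In the top view the board is at (335,190), the slot at (259,245), the blue cross at (216,234), the lens at (158,217) and the red cab at (391,262).

```bash
python3 - <<'E'
from h import *
d=np.load("/tmp/top0.npz");P=d["P"];C=d["color"];H=cv2.cvtColor(C,cv2.COLOR_RGB2HSV).astype(int);v,u=np.mgrid[:420,:560]
def box(a,b,c,e): return (u>=a)&(u<b)&(v>=c)&(v<e)
def rep(n,m):
    p=P[m&np.isfinite(P[...,2])]
    if len(p)<5: print(n,len(p));return
    r=cv2.minAreaRect((p[:,:2]*1000).astype(np.float32)); b=cv2.boxPoints(r)
    i=np.argmax([np.linalg.norm(b[1]-b[0]),np.linalg.norm(b[2]-b[1])]);e=b[i+1]-b[i]
    print(n,len(p),"med",np.round(np.median(p,0),4),"rect c",np.round(r[0],1),"size",np.round(r[1],1),"long ang deg",np.round(np.degrees(np.arctan2(e[1],e[0]))%180,1),"z",np.round(np.percentile(p[:,2],[2,98]),3))
z=P[...,2]
rep("board top",box(300,365,170,215)&(z>.145)); rep("board all",box(300,365,170,215)&(z>.06))
rep("rack",box(300,365,170,222)&(z>.03)&(z<.05))
rep("cheek",box(235,285,215,275)&(z>.045)&(z<.065))
rep("cheekall",box(235,285,215,275)&(z>.025)&(z<.065))
rep("plate",box(130,285,190,275)&(z>.007)&(z<.018)&(H[...,0]<40))
blue=(H[...,0]>100)&(H[...,0]<130)&(H[...,1]>110)
rep("cross",box(200,232,220,250)&blue)
rep("camtop",box(120,170,195,235)&(z>.13))
red=((H[...,0]<8)|(H[...,0]>172))&(H[...,1]>140)
rep("cab",box(375,405,240,285)&red&(z>.04)); rep("car",box(375,405,240,285)&(z>.018))
rep("duck",box(345,372,235,285)&(z>.018));rep("boat",box(312,340,235,285)&(z>.018))
rep("mat",box(295,415,225,290)&(z>.003)&(z<.01)&(H[...,1]>100))
rep("pink",box(365,425,160,200)&(z>.1))
rep("white",box(245,300,115,170)&(z>.1))
# plane fit of board all face
s=np.load("/tmp/side0.npz")
# rays: cross and board via z plane
def cast(px,zz):
    K=d["K"];r=np.linalg.inv(K)@np.array([px[0],px[1],1.]);c=-d["R"].T@d["t"];w=d["R"].T@r
    return c+w*(zz-c[2])/w[2]
m=box(200,232,220,250)&blue
print("cross cast",cast((u[m].mean(),v[m].mean()),.012))
crop=cv2.resize(C[120:290,120:430],None,fx=2.5,fy=2.5,interpolation=cv2.INTER_CUBIC)
cv2.imwrite("pics/topcrop.png",cv2.cvtColor(crop,cv2.COLOR_RGB2BGR))
E
```

```text
board top 222 med [ 0.6429 -0.1804  0.1608] rect c [ 644.1 -179.9] size [ 11.4 120.3] long ang deg 98.6 z [0.147 0.166]
board all 431 med [ 0.6412 -0.1787  0.1478] rect c [ 643.9 -179.9] size [ 11.5 120.3] long ang deg 98.4 z [0.064 0.165]
rack 251 med [ 0.6299 -0.1813  0.0406] rect c [ 629.7 -180.8] size [ 24.9 118.6] long ang deg 95.8 z [0.032 0.049]
cheek 271 med [0.507  0.0279 0.0535] rect c [506.1  28.2] size [36.7 89.8] long ang deg 166.1 z [0.046 0.061]
cheekall 302 med [0.5055 0.028  0.0526] rect c [506.1  28.2] size [37.  89.7] long ang deg 165.9 z [0.032 0.061]
plate 5238 med [0.5411 0.173  0.013 ] rect c [544.2 179.1] size [443.7 243.1] long ang deg 88.8 z [0.007 0.018]
cross 2
camtop 666 med [0.5788 0.3248 0.1461] rect c [579.8 323.5] size [91.4 51.8] long ang deg 75.9 z [0.133 0.152]
cab 181 med [ 0.444  -0.3371  0.0532] rect c [ 443.3 -337.6] size [33.6 36.2] long ang deg 178.6 z [0.044 0.059]
car 414 med [ 0.4449 -0.337   0.0419] rect c [ 446.3 -350.1] size [61.2 75.7] long ang deg 178.9 z [0.023 0.059]
duck 292 med [ 0.4607 -0.2503  0.0352] rect c [ 461.1 -252.9] size [83.8 33.8] long ang deg 6.8 z [0.021 0.06 ]
boat 273 med [ 0.4662 -0.1562  0.0311] rect c [ 468.9 -157.4] size [34.  67.8] long ang deg 178.9 z [0.022 0.059]
mat 3880 med [ 0.4614 -0.234   0.0064] rect c [ 462.9 -245.9] size [347.3 183.6] long ang deg 88.7 z [0.003 0.01 ]
pink 299 med [ 0.6685 -0.3475  0.1487] rect c [ 671.2 -350.4] size [ 11.2 120.8] long ang deg 101.0 z [0.102 0.156]
white 338 med [ 0.7702 -0.0137  0.1473] rect c [772.8 -15.3] size [119.7  11.8] long ang deg 48.4 z [0.102 0.156]
cross cast [0.5376457  0.15575609 0.012     ]
```

View pics/topcrop.png

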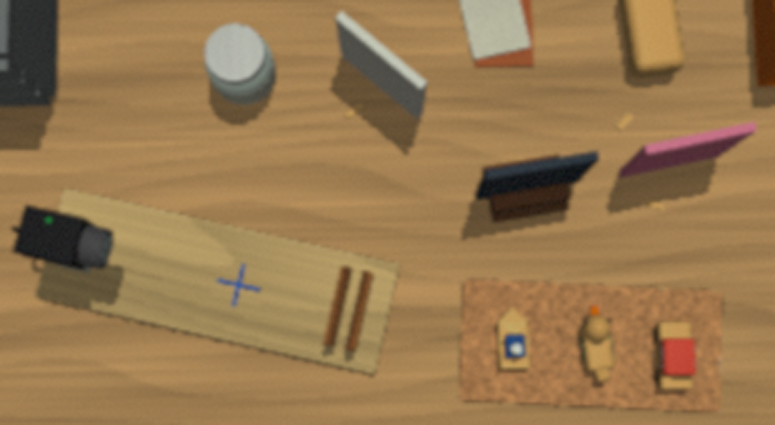

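The crop matches my numbers. The slot is at (0.506,0.028) with its axis at 166°, the cross at (0.5375,0.155), and the board at (0.6435,-0.180) with its axis at about 98.5°. I'll head for the board first.

Call:
carry_out:
  series: [-0.21, -0.18, -0.06, 0, 0, 0, -0.42, -0.36, -0.1, 0, 0, 0, -0.63, -0.54, -0.1, 0, 0, 0, -0.84, -0.72, -0.1, 0, 0, 0, -0.84, -0.72, -0.1, 0, 0, 0]
  claw: 1

```text
time: 0.72
eef_pos: [0.2603, 0.3529, 0.2365]
tool_rot: [-3.142, 0.0, 2.9]
wrist_force: [-0.4, -0.2, -0.5]
opening: 1.002
grip_force: 0.0
```

Call:
carry_out:
  series: [-0.21, -0.18, 0, 0, 0, 0, -0.42, -0.36, 0, 0, 0, 0, -0.63, -0.54, 0, 0, 0, 0, -0.84, -0.72, 0, 0, 0, 0, -0.84, -0.72, 0, 0, 0, 0]

```text
time: 1.35
eef_pos: [0.3895, 0.174, 0.2362]
tool_rot: [-3.141, -0.0, 2.9]
wrist_force: [0.2, 0.1, 0.4]
opening: 1.001
grip_force: 0.0
```

Call:
carry_out:
  series: [-0.21, -0.18, -0.04, 0, 0, 0, -0.42, -0.36, -0.08, 0, 0, 0, -0.63, -0.54, -0.1, 0, 0, 0, -0.84, -0.72, -0.1, 0, 0, 0, -0.84, -0.72, -0.1, 0, 0, 0]

```text
time: 1.98
eef_pos: [0.5187, -0.0046, 0.2555]
tool_rot: [-3.141, -0.001, 2.902]
wrist_force: [-1.1, 0.2, 0.5]
opening: 1.001
grip_force: 0.0
```

```bash
cat >> h.py <<'E'
def go(x,y,z,yaw):
    "fractions of full scale from the measured pose to a tool-down pose (yaw in deg)"
    s=arm.read_state(); A=R.from_euler("xyz",s["tool_rot"]); B=R.from_euler("xyz",[np.pi,0,np.radians(yaw)])
    d=A.inv().apply(np.array([x,y,z])-s["eef_pos"])/.2; r=(A.inv()*B).as_rotvec()/2/np.pi
    print("t",round(s["time"],2),"pos",np.round(s["eef_pos"],4),"yaw",np.round(np.degrees(s["tool_rot"]),2),"open",round(s["opening"],3),"grip",round(s["grip_force"],1),"F",np.round(s["wrist_force"],1))
    print("go",np.round(d,4),np.round(r,4))
E
python3 -c "
from h import *
go(.6435,-.18,.24,98.5)"
```

```text
t 1.98 pos [ 0.5187 -0.0046  0.2555] yaw [-1.7999e+02 -8.0000e-02  1.6627e+02] open 1.001 grip 0.0 F [-1.1  0.2  0.5]
go [-0.8145 -0.7038  0.0764] [-0.0002 -0.0002  0.1883]
```

Call:
carry_out:
  series: [-0.12, -0.1, 0, 0, 0, 0.027, -0.24, -0.2, 0, 0, 0, 0.054, -0.36, -0.3, 0, 0, 0, 0.081, -0.48, -0.4, 0.02, 0, 0, 0.108, -0.6, -0.5, 0.04, 0, 0, 0.135, -0.72, -0.62, 0.06, 0, 0, 0.162, -0.8145, -0.7038, 0.0764, 0, 0, 0.1883, -0.8145, -0.7038, 0.0764, 0, 0, 0.1883, -0.8145, -0.7038, 0.0764, 0, 0, 0.1883]

```text
time: 3.1
eef_pos: [0.6428, -0.1771, 0.2412]
tool_rot: [-3.141, -0.0, 1.725]
wrist_force: [-0.4, 0.4, 0.4]
opening: 1.001
grip_force: 0.0
```

```bash
python3 - <<'E'
from h import *
d=cap("side");P=d["P"];C=d["color"];z=P[...,2]
# board in side view: points between y -0.25..-0.1, x .6-.69, z .05-.165
m=(abs(P[...,0]-.644)<.04)&(abs(P[...,1]+.18)<.075)&(z>.06)&(z<.118)
p=P[m];print(len(p),np.percentile(p,[2,50,98],axis=0).round(4))
go(.6435,-.18,.14,98.5)
crop=cv2.resize(C[60:260,200:420],None,fx=3,fy=3);cv2.imwrite("pics/s1.png",cv2.cvtColor(crop,cv2.COLOR_RGB2BGR))
E
```

```text
109 [[ 0.627  -0.168   0.0611]
 [ 0.6313 -0.1227  0.0893]
 [ 0.6349 -0.1185  0.1167]]
t 3.15 pos [ 0.6428 -0.1773  0.2415] yaw [179.99  -0.    98.81] open 1.003 grip 0.0 F [0.4 0.6 0.4]
go [-0.0139  0.0012  0.5075] [ 0.     -0.      0.0009]
```

View pics/s1.png

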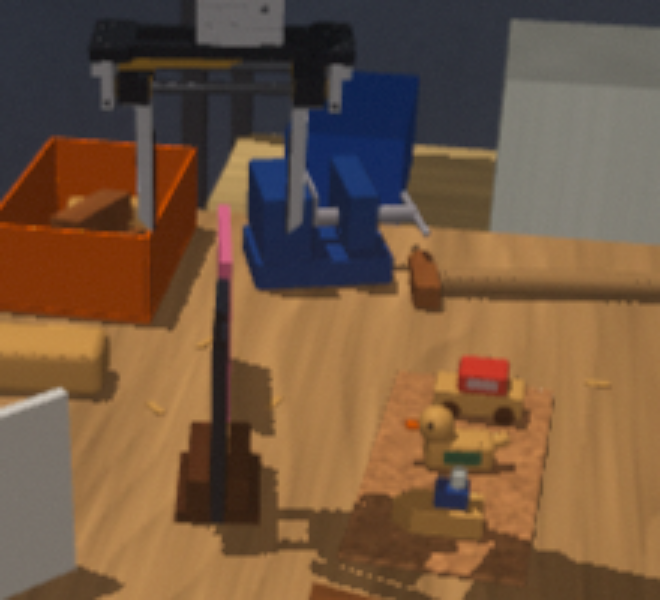

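The open fingers at crop x=145 and 298 straddle the dark board at x≈222, so they are centred. Now I'll descend and close.

Call:
carry_out:
  series: [-0.014, 0, 0.17, 0, 0, 0, -0.014, 0, 0.34, 0, 0, 0, -0.014, 0, 0.45, 0, 0, 0, -0.014, 0, 0.505, 0, 0, 0, -0.014, 0, 0.505, 0, 0, 0, -0.014, 0, 0.505, 0, 0, 0]

```text
time: 3.9
eef_pos: [0.6436, -0.1819, 0.1415]
tool_rot: [3.14, 0.001, 1.721]
wrist_force: [0.9, 1.1, -0.2]
opening: 1.001
grip_force: 0.0
```

Call:
carry_out:
  series: [0, 0, 0, 0, 0, 0, 0, 0, 0, 0, 0, 0, 0, 0, 0, 0, 0, 0, 0, 0, 0, 0, 0, 0, 0, 0, 0, 0, 0, 0, 0, 0, 0, 0, 0, 0, 0, 0, 0, 0, 0, 0, 0, 0, 0, 0, 0, 0]
  claw: 0

```text
time: 4.9
eef_pos: [0.6432, -0.182, 0.1401]
tool_rot: [-3.142, -0.0, 1.721]
wrist_force: [0.3, 0.1, -0.1]
opening: 0.186
grip_force: 0.0
```

Call:
carry_out:
  series: [0, 0, 0, 0, 0, 0, 0, 0, 0, 0, 0, 0, 0, 0, 0, 0, 0, 0, 0, 0, 0, 0, 0, 0]

```text
time: 5.4
eef_pos: [0.6432, -0.182, 0.1402]
tool_rot: [-3.142, -0.0, 1.721]
wrist_force: [0.4, 0.4, -0.6]
opening: 0.107
grip_force: 30.0
```

Call:
carry_out:
  series: [0, 0, -0.1, 0, 0, 0, 0, 0, -0.2, 0, 0, 0, 0, 0, -0.3, 0, 0, 0, 0, 0, -0.4, 0, 0, 0, 0, 0, -0.5, 0, 0, 0, 0, 0, -0.5, 0, 0, 0]

```text
time: 6.15
eef_pos: [0.6436, -0.1821, 0.2415]
tool_rot: [3.139, 0.001, 1.721]
wrist_force: [-0.3, -0.5, -1.5]
opening: 0.106
grip_force: 30.0
```

```bash
python3 -c "
from h import *
go(.506,.028,.245,166)"
```

```text
t 6.15 pos [ 0.6436 -0.1821  0.2415] yaw [1.7987e+02 7.0000e-02 9.8590e+01] open 0.106 grip 30.0 F [-0.3 -0.5 -1.5]
go [ 1.1414 -0.5232 -0.0202] [ 0.0002  0.0004 -0.1872]
```

Call:
carry_out:
  series: [0.05, -0.02, 0, 0, 0, -0.02, 0.15, -0.06, 0, 0, 0, -0.044, 0.25, -0.11, 0, 0, 0, -0.068, 0.36, -0.16, 0, 0, 0, -0.092, 0.47, -0.21, 0, 0, 0, -0.116, 0.58, -0.26, 0, 0, 0, -0.14, 0.69, -0.31, 0, 0, 0, -0.164, 0.8, -0.36, 0, 0, 0, -0.187, 0.88, -0.4, 0, 0, 0, -0.187, 0.88, -0.4, 0, 0, 0, -0.187, 0.88, -0.4, 0, 0, 0, -0.187]

```text
time: 7.52
eef_pos: [0.5381, -0.0204, 0.24]
tool_rot: [-3.141, 0.0, 2.894]
wrist_force: [0.4, -0.1, -1.1]
opening: 0.099
grip_force: 30.0
```

```bash
python3 -c "
from h import *
go(.506,.028,.245,166)"
```

```text
t 7.53 pos [ 0.5381 -0.0204  0.24  ] yaw [-179.99    0.    165.79] open 0.099 grip 30.0 F [ 0.4 -0.1 -1.1]
go [ 0.2148  0.1951 -0.025 ] [-0.      0.     -0.0006]
```

Call:
carry_out:
  series: [0.07, 0.06, 0, 0, 0, 0, 0.14, 0.13, 0, 0, 0, 0, 0.215, 0.195, 0, 0, 0, 0, 0.215, 0.195, 0, 0, 0, 0, 0.215, 0.195, 0, 0, 0, 0]

```text
time: 8.15
eef_pos: [0.5057, 0.0285, 0.2403]
tool_rot: [-3.142, 0.0, 2.896]
wrist_force: [-0.4, -0.2, -0.5]
opening: 0.103
grip_force: 30.0
```

```bash
python3 - <<'E'
from h import *
go(.506,.028,.2,166)
d=cap("side");P=d["P"];save(d,"s2full.png");C=d["color"].astype(int)
ax=np.array([np.cos(np.radians(166)),np.sin(np.radians(166))]);n=np.array([np.cos(np.radians(76)),np.sin(np.radians(76))])
q=P[...,:2]-[.506,.028];a=q@ax;b=q@n;z=P[...,2]
m=(abs(a)<.085)&(abs(b)<.04)
def r(nm,k):
    p=np.c_[a[k],b[k],z[k]];print(nm,len(p),np.percentile(p,[1,50,99],axis=0).round(4).tolist())
    if len(p)>50: # tilt of the face: b = c0+c1 a+c2 z
        c=np.linalg.lstsq(np.c_[np.ones(len(p)),p[:,0],p[:,2]-.15],p[:,1],rcond=None)[0];print(" plane",c.round(4))
r("board",m&(z>.115)&(z<.22)&(C.sum(-1)<200)&(abs(a)>.015))
r("cheek top",m&(z>.052)&(z<.062));r("all low",m&(z>.03)&(z<.062))
crop=cv2.resize(d["color"][150:310,220:420],None,fx=3.5,fy=3.5);cv2.imwrite("pics/s2.png",cv2.cvtColor(crop,cv2.COLOR_RGB2BGR))
t=cap("top");P=t["P"];q=P[...,:2]-[.506,.028];a=q@ax;b=q@n;z=P[...,2]
m=(abs(a)<.085)&(abs(b)<.04);r("top board",m&(z>.2)&(z<.27)&(abs(a)>.042)); 
E
```

```text
t 8.15 pos [0.5057 0.0285 0.2403] yaw [-1.8000e+02  2.0000e-02  1.6593e+02] open 0.103 grip 30.0 F [-0.4 -0.2 -0.5]
go [-0.0021 -0.0019  0.2017] [-0.      0.0001 -0.0002]
board 2265 [[-0.0545, -0.0011, 0.116], [0.0217, 0.0033, 0.1698], [0.0645, 0.0067, 0.2192]]
 plane [0.0032 0.0005 0.0007]
cheek top 337 [[-0.0404, -0.0163, 0.0522], [0.0047, -0.0093, 0.0568], [0.0475, 0.0154, 0.0614]]
 plane [0.0677 0.0041 0.7519]
all low 1004 [[-0.0407, -0.0156, 0.0303], [0.0055, 0.0117, 0.0495], [0.0485, 0.0198, 0.0611]]
 plane [-0.0719 -0.0306 -0.7601]
top board 49 [[0.0425, -0.0054, 0.2025], [0.0519, -0.0019, 0.2602], [0.0609, 0.0048, 0.2642]]
```

View pics/s2.png

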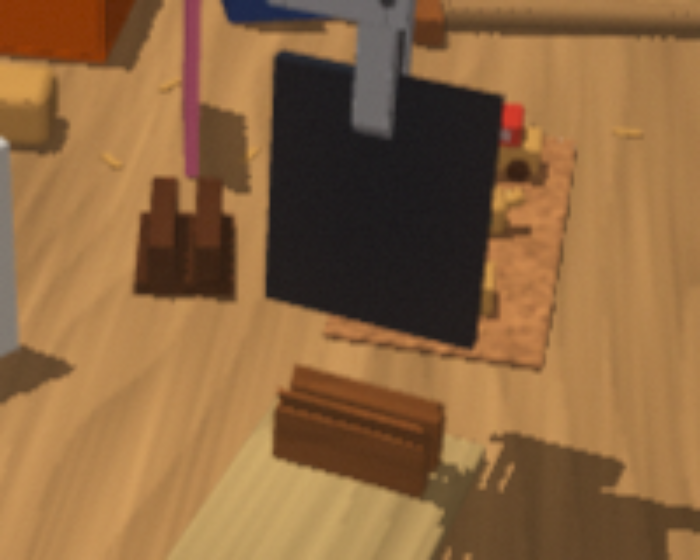

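The board is held upright and square above the slot: lower edge at crop (265,295)–(475,345), slot at (285,390)–(440,420). It is within about 1 mm both along and across, so I'll lower it.

Call:
carry_out:
  series: [0, 0.002, 0.08, 0, 0, 0, 0, 0.002, 0.16, 0, 0, 0, 0, 0.002, 0.24, 0, 0, 0, 0, 0.002, 0.3, 0, 0, 0, 0, 0.002, 0.36, 0, 0, 0, 0, 0.002, 0.36, 0, 0, 0]

```text
time: 9.0
eef_pos: [0.5054, 0.0288, 0.1673]
tool_rot: [-3.141, -0.001, 2.896]
wrist_force: [-0.3, 0.3, -0.2]
opening: 0.105
grip_force: 30.0
```

Call:
carry_out:
  series: [0, 0, 0.02, 0, 0, 0, 0, 0, 0.04, 0, 0, 0, 0, 0, 0.06, 0, 0, 0, 0, 0, 0.08, 0, 0, 0, 0, 0, 0.1, 0, 0, 0, 0, 0, 0.12, 0, 0, 0, 0, 0, 0.12, 0, 0, 0]

```text
time: 9.88
eef_pos: [0.5056, 0.0288, 0.1438]
tool_rot: [-3.141, -0.001, 2.896]
wrist_force: [0.2, 0.1, -0.5]
opening: 0.105
grip_force: 30.0
```

Call:
carry_out:
  series: [0, 0, 0.008, 0, 0, 0, 0, 0, 0.008, 0, 0, 0, 0, 0, 0.008, 0, 0, 0]

```text
time: 10.25
eef_pos: [0.5057, 0.0288, 0.1427]
tool_rot: [3.142, 0.0, 2.896]
wrist_force: [-0.7, -0.1, -1.0]
opening: 0.106
grip_force: 30.0
```

```bash
cat > chk.py <<'E'
from h import *
ax=np.array([np.cos(np.radians(166)),np.sin(np.radians(166))]);n=np.array([np.cos(np.radians(76)),np.sin(np.radians(76))])
def chk():
    d=cap("side");P=d["P"];C=d["color"].astype(int);q=P[...,:2]-[.506,.028];a=q@ax;b=q@n;z=P[...,2]
    k=(abs(a)<.085)&(abs(b)<.04)&(z>.065)&(C.sum(-1)<200)
    p=np.c_[a[k],b[k],z[k]];print(len(p),np.percentile(p,[1,50,99],axis=0).round(4).tolist())
    k2=abs(p[:,0])>.012;c=np.linalg.lstsq(np.c_[np.ones(len(p)),p[:,0],p[:,2]-.1][k2],p[k2,1],rcond=None)[0];print(" plane",c.round(4))
    return d
E
python3 -c "
from chk import *
chk(); go(.506,.028,.2,166)"
```

```text
5114 [[-0.0528, -0.0363, 0.0669], [0.0182, 0.0047, 0.1699], [0.0838, 0.0397, 0.5007]]
 plane [0.0025 0.0943 0.0393]
t 10.3 pos [0.5057 0.0288 0.1427] yaw [1.8000e+02 1.0000e-02 1.6591e+02] open 0.109 grip 30.0 F [ 0.7 -0.3 -0.4]
go [-0.0023 -0.0035 -0.2867] [ 0.      0.     -0.0003]
```

Call:
carry_out:
  series: [0, 0, 0.003, 0, 0, 0, 0, 0, 0.003, 0, 0, 0, 0, 0, 0.003, 0, 0, 0, 0, 0, 0.003, 0, 0, 0, 0, 0, 0.003, 0, 0, 0, 0, 0, 0.003, 0, 0, 0]
  claw: 0.64

```text
time: 11.05
eef_pos: [0.5057, 0.0288, 0.142]
tool_rot: [-3.142, -0.0, 2.896]
wrist_force: [0.2, 0.2, -1.1]
opening: 0.638
grip_force: 0.0
```

Call:
carry_out:
  series: [0, 0, -0.1, 0, 0, 0, 0, 0, -0.25, 0, 0, 0, 0, 0, -0.45, 0, 0, 0, 0, 0, -0.65, 0, 0, 0, 0, 0, -0.65, 0, 0, 0]

```text
time: 11.68
eef_pos: [0.5065, 0.0288, 0.2747]
tool_rot: [3.14, 0.005, 2.896]
wrist_force: [-0.5, -0.5, -0.3]
opening: 0.639
grip_force: 0.0
```

```bash
python3 - <<'E'
from chk import *
d=chk()
t=cap("top")
from chk import ax,n
P=t["P"];q=P[...,:2]-[.506,.028];z=P[...,2];a=q@ax;b=q@n
P2=d["P"];z2=P2[...,2];a2=(P2[...,:2]-[.506,.028])@ax;b2=(P2[...,:2]-[.506,.028])@n;m=(abs(b2)<.03)&(abs(a2)<.09)&(z2>.065)&(z2<.18)
p=np.c_[a2[m],b2[m],z2[m]];print("board side",np.percentile(p,[1,50,99],axis=0).round(4).tolist())
c=np.linalg.lstsq(np.c_[np.ones(len(p)),p[:,0],p[:,2]-.1],p[:,1],rcond=None)[0];print(" plane",c.round(4))
H=cv2.cvtColor(t["color"],cv2.COLOR_RGB2HSV).astype(int)
def rect(nm,m):
    p=P[m];r=cv2.minAreaRect((p[:,:2]*1000).astype(np.float32));print(nm,len(p),np.round(r,1) if 0 else r, np.percentile(p,[2,50,98],axis=0).round(4).tolist())
near=(abs(P[...,0]-.445)<.06)&(abs(P[...,1]+.337)<.036)
rect("car",near&(z>.026)); rect("cab",near&(z>.046))
red=((H[...,0]<10)|(H[...,0]>170))&(H[...,1]>150);rect("red",near&red)
crop=cv2.resize(t["color"][215:300,290:430],None,fx=5,fy=5);cv2.imwrite("pics/t3.png",cv2.cvtColor(crop,cv2.COLOR_RGB2BGR))
go(.445,-.337,.2,179)
E
```

```text
5347 [[-0.0529, -0.0341, 0.0671], [0.0103, 0.0047, 0.1648], [0.0832, 0.0395, 0.5534]]
 plane [0.0011 0.0396 0.0483]
board side [[-0.0541, -0.0054, 0.0663], [0.0076, 0.0036, 0.1206], [0.0645, 0.0071, 0.1658]]
 plane [ 0.0036 -0.0011 -0.0112]
car 392 ((446.60650634765625, -339.5782165527344), (39.12104415893555, 76.42048645019531), 87.72709655761719) [[0.4088, -0.3571, 0.0294], [0.4449, -0.3374, 0.0473], [0.4841, -0.321, 0.058]]
cab 201 ((444.5624084472656, -338.8145751953125), (37.896339416503906, 39.0756950378418), 88.07669830322266) [[0.4251, -0.3562, 0.0472], [0.4444, -0.3385, 0.053], [0.4639, -0.321, 0.0585]]
red 183 ((444.40655517578125, -338.2527160644531), (35.29612350463867, 38.71656799316406), 89.20123291015625) [[0.4251, -0.3547, 0.0442], [0.442, -0.3375, 0.053], [0.4613, -0.3218, 0.0585]]
t 11.78 pos [0.5055 0.0288 0.2714] yaw [-1.7999e+02 -2.0000e-02  1.6591e+02] open 0.638 grip 0.0 F [ 0.7  0.4 -1.5]
go [-0.152  -1.8475  0.3571] [-0.     -0.0001 -0.0364]
```

View pics/t3.png

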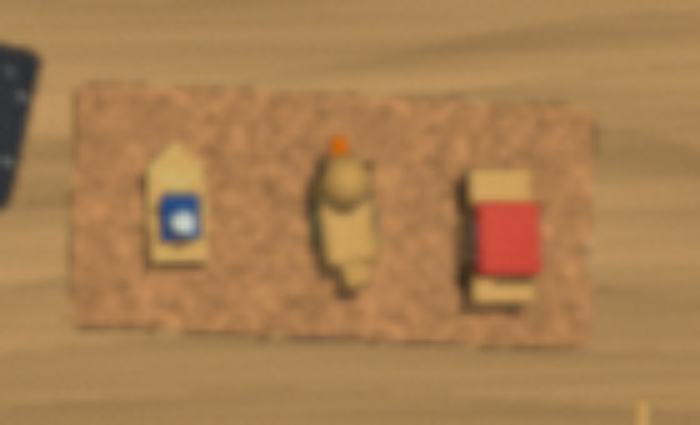

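The board is seated: side-view face at b=+0.0036, upright, centred. The red cab is at crop (508,240) with its long axis vertical in the crop, the duck 160 px (~90 mm) to its left and clear.

Call:
carry_out:
  series: [0, -0.2, 0, 0, 0, 0, -0.03, -0.4, 0, 0, 0, -0.01, -0.06, -0.65, 0, 0, 0, -0.02, -0.08, -0.9, 0, 0, 0, -0.034, -0.08, -0.9, 0, 0, 0, -0.034]

```text
time: 12.4
eef_pos: [0.4764, -0.152, 0.2703]
tool_rot: [3.141, -0.003, 3.107]
wrist_force: [0.2, -0.0, -1.1]
opening: 0.638
grip_force: 0.0
```

```bash
python3 -c "
from h import *
go(.4455,-.3385,.15,178.5)"
```

```text
t 12.4 pos [ 0.4764 -0.152   0.2703] yaw [ 1.7996e+02 -1.4000e-01  1.7799e+02] open 0.638 grip 0.0 F [ 0.2 -0.  -1.1]
go [ 0.1204 -0.9379  0.6014] [ 0.0001 -0.0004 -0.0014]
```

Call:
carry_out:
  series: [0.03, -0.24, 0.1, 0, 0, 0, 0.06, -0.48, 0.2, 0, 0, 0, 0.1, -0.72, 0.35, 0, 0, 0, 0.12, -0.938, 0.5, 0, 0, -0.001, 0.12, -0.938, 0.6, 0, 0, -0.001, 0.12, -0.938, 0.6, 0, 0, -0.001, 0.12, -0.938, 0.6, 0, 0, -0.001]

```text
time: 13.28
eef_pos: [0.4479, -0.3357, 0.1525]
tool_rot: [-3.141, 0.0, 3.116]
wrist_force: [0.0, -1.1, 0.5]
opening: 0.642
grip_force: 0.0
```

```bash
python3 -c "
from h import *
go(.4455,-.3385,.032,178.5)"
```

```text
t 13.28 pos [ 0.4479 -0.3357  0.1525] yaw [-1.7999e+02  2.0000e-02  1.7855e+02] open 0.642 grip 0.0 F [ 0.  -1.1  0.5]
go [ 0.0118 -0.014   0.6027] [-0.      0.0001  0.0001]
```

Call:
carry_out:
  series: [0.012, -0.014, 0.1, 0, 0, 0, 0.012, -0.014, 0.2, 0, 0, 0, 0.012, -0.014, 0.3, 0, 0, 0, 0.012, -0.014, 0.4, 0, 0, 0, 0.012, -0.014, 0.48, 0, 0, 0, 0.012, -0.014, 0.54, 0, 0, 0, 0.012, -0.014, 0.58, 0, 0, 0, 0.012, -0.014, 0.6, 0, 0, 0, 0.012, -0.014, 0.6, 0, 0, 0]

```text
time: 14.4
eef_pos: [0.4449, -0.3392, 0.0321]
tool_rot: [-3.142, 0.0, 3.116]
wrist_force: [0.2, 0.1, 0.8]
opening: 0.642
grip_force: 0.0
```

Call:
carry_out:
  series: [0, 0, 0, 0, 0, 0, 0, 0, 0, 0, 0, 0, 0, 0, 0, 0, 0, 0, 0, 0, 0, 0, 0, 0, 0, 0, 0, 0, 0, 0, 0, 0, 0, 0, 0, 0]
  claw: 0.1

```text
time: 15.15
eef_pos: [0.445, -0.3392, 0.0322]
tool_rot: [-3.141, 0.0, 3.116]
wrist_force: [-0.8, 0.7, 3.6]
opening: 0.381
grip_force: 30.0
```

Gripped, with the opening of 0.381 equal to about 36 mm. Next I'll lift high, to pass over the board.

Call:
carry_out:
  series: [0, 0, -0.05, 0, 0, 0, 0, 0, -0.15, 0, 0, 0, 0, 0, -0.3, 0, 0, 0, 0, 0, -0.45, 0, 0, 0, 0, 0, -0.6, 0, 0, 0, 0, 0, -0.75, 0, 0, 0, 0, 0, -0.9, 0, 0, 0, 0, 0, -1, 0, 0, 0, 0, 0, -1, 0, 0, 0, 0, 0, -1, 0, 0, 0]

```text
time: 16.4
eef_pos: [0.4446, -0.3389, 0.2311]
tool_rot: [3.141, -0.001, 3.116]
wrist_force: [0.2, 0.2, -1.4]
opening: 0.385
grip_force: 30.0
```

```bash
python3 -c "
from h import *
go(.5375,.155,.25,166)"
```

```text
t 16.4 pos [ 0.4446 -0.3389  0.2311] yaw [ 1.7995e+02 -6.0000e-02  1.7851e+02] open 0.385 grip 30.0 F [ 0.2  0.2 -1.4]
go [-0.4001  2.4808 -0.0931] [ 0.0001 -0.0002  0.0347]
```

Call:
carry_out:
  series: [-0.02, 0.1, -0.03, 0, 0, 0, -0.05, 0.26, -0.08, 0, 0, 0, -0.08, 0.44, -0.12, 0, 0, 0, -0.1, 0.62, -0.12, 0, 0, 0, -0.13, 0.83, -0.12, 0, 0, 0, -0.13, 0.83, -0.12, 0, 0, 0]

```text
time: 17.15
eef_pos: [0.4754, -0.1709, 0.256]
tool_rot: [3.141, -0.0, 3.119]
wrist_force: [0.1, -0.8, -0.9]
opening: 0.378
grip_force: 30.0
```

Call:
carry_out:
  series: [-0.02, 0.15, 0, 0, 0, 0, -0.05, 0.32, 0, 0, 0, 0, -0.08, 0.49, 0, 0, 0, 0, -0.1, 0.66, 0, 0, 0, 0, -0.13, 0.83, 0, 0, 0, 0, -0.13, 0.83, 0, 0, 0, 0]

```text
time: 17.9
eef_pos: [0.5055, -0.0071, 0.2557]
tool_rot: [3.141, -0.001, 3.118]
wrist_force: [0.8, -0.3, -0.4]
opening: 0.384
grip_force: 30.0
```

```bash
python3 -c "
from h import *
go(.5375,.155,.25,166)"
```

```text
t 17.9 pos [ 0.5055 -0.0071  0.2557] yaw [ 1.7999e+02 -3.0000e-02  1.7864e+02] open 0.384 grip 30.0 F [ 0.8 -0.3 -0.4]
go [-0.141   0.8139  0.0288] [ 0.     -0.0001  0.0351]
```

Call:
carry_out:
  series: [-0.03, 0.16, 0, 0, 0, 0.007, -0.06, 0.32, 0, 0, 0, 0.014, -0.09, 0.48, 0, 0, 0, 0.021, -0.12, 0.65, 0, 0, 0, 0.028, -0.141, 0.814, 0.03, 0, 0, 0.035, -0.141, 0.814, 0.03, 0, 0, 0.035, -0.141, 0.814, 0.03, 0, 0, 0.035]

```text
time: 18.77
eef_pos: [0.5379, 0.1524, 0.2499]
tool_rot: [-3.141, -0.0, 2.896]
wrist_force: [0.1, -0.3, -1.4]
opening: 0.378
grip_force: 30.0
```

```bash
python3 -c "
from h import *
go(.5375,.155,.123,166)"
```

```text
t 18.77 pos [0.5379 0.1524 0.2499] yaw [-1.7998e+02 -1.0000e-02  1.6591e+02] open 0.378 grip 30.0 F [ 0.1 -0.3 -1.4]
go [0.0051 0.0125 0.6346] [-0.0001 -0.     -0.0003]
```

Call:
carry_out:
  series: [0.005, 0.012, 0.1, 0, 0, 0, 0.005, 0.012, 0.2, 0, 0, 0, 0.005, 0.012, 0.3, 0, 0, 0, 0.005, 0.012, 0.4, 0, 0, 0, 0.005, 0.012, 0.5, 0, 0, 0, 0.005, 0.012, 0.58, 0, 0, 0, 0.005, 0.012, 0.635, 0, 0, 0, 0.005, 0.012, 0.635, 0, 0, 0, 0.005, 0.012, 0.635, 0, 0, 0, 0.005, 0.012, 0.635, 0, 0, 0]

```text
time: 20.02
eef_pos: [0.5378, 0.156, 0.1236]
tool_rot: [3.141, 0.001, 2.896]
wrist_force: [-0.6, 0.3, -1.6]
opening: 0.383
grip_force: 30.0
```

```bash
python3 - <<'E'
from chk import *
d=cap("side");P=d["P"];H=cv2.cvtColor(d["color"],cv2.COLOR_RGB2HSV).astype(int)
q=P[...,:2]-[.506,.028];a=q@ax;b=q@n-.13;z=P[...,2]
m=(abs(a)<.06)&(abs(b)<.05)&(z>.09)&(z<.15)&(H[...,1]>80)
print("car a,b,z",np.percentile(np.c_[a[m],b[m],z[m]],[1,50,99],axis=0).round(4).tolist())
red=m&((H[...,0]<10)|(H[...,0]>170))&(H[...,1]>150)
print("red",np.percentile(np.c_[a[red],b[red],z[red]],[1,50,99],axis=0).round(4).tolist())
m=(abs(a)<.08)&(abs(b+.13)<.03)&(z>.065)&(z<.18);p=np.c_[a[m],b[m],z[m]];print("board",len(p),np.percentile(p,[1,50,99],axis=0).round(4).tolist())
crop=cv2.resize(d["color"][180:400,200:420],None,fx=2.7,fy=2.7);cv2.imwrite("pics/s4.png",cv2.cvtColor(crop,cv2.COLOR_RGB2BGR))
go(.5375,.155,.123,166)
E
```

```text
car a,b,z [[-0.0337, -0.0154, 0.1024], [0.0183, 0.0157, 0.1268], [0.0404, 0.0206, 0.1469]]
red [[-0.0153, -0.015, 0.1276], [0.0191, 0.0061, 0.1445], [0.0258, 0.02, 0.1471]]
board 1821 [[-0.0207, -0.1348, 0.0657], [0.0288, -0.1264, 0.1149], [0.0646, -0.1228, 0.1656]]
t 20.07 pos [0.5377 0.156  0.1235] yaw [1.7998e+02 4.0000e-02 1.6592e+02] open 0.379 grip 30.0 F [ 0.6 -0.3 -0.1]
go [-0.0001 -0.0053  0.0023] [ 0.0001  0.0001 -0.0002]
```

View pics/s4.png

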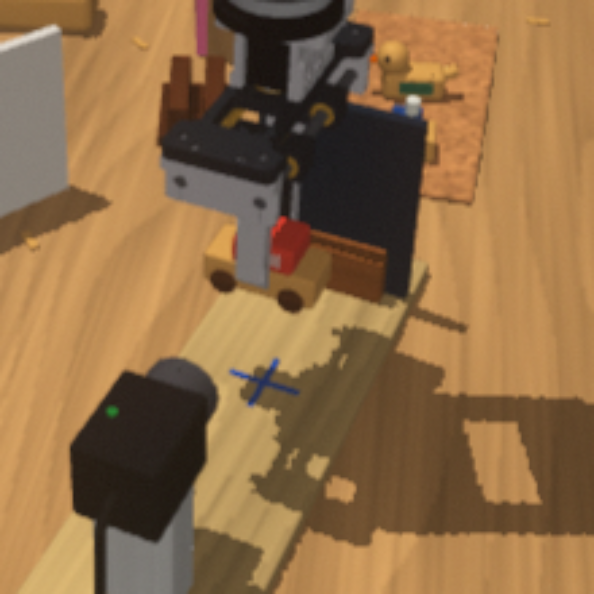

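The car at crop (268,265) is held level and square on the lens axis, within about 3 mm of the view point. The board is seated behind it, and the boat and duck are untouched, so I'm handing in.

Call:
carry_out:
  series: [0, 0, 0, 0, 0, 0, 0, 0, 0, 0, 0, 0, 0, 0, 0, 0, 0, 0, 0, 0, 0, 0, 0, 0]

```text
time: 20.58
eef_pos: [0.5375, 0.1559, 0.123]
tool_rot: [-3.142, -0.0, 2.896]
wrist_force: [0.3, 0.7, -1.4]
opening: 0.383
grip_force: 30.0
```

```bash
python3 -c "
from plant import arm
print(arm.job_done())"
```

```text
the job is handed in; nothing more can be done
None
```

I handed the job in at about 20.6 s: the board is home in the slot and released, and the car is held level at the view point, about 3 mm off by the side camera; the hand-in call returned no verdict.

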